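# Sift the flower-basin stones

## Task

Pick up the slatted sieve by its grip bar, carry it level over the bronze waste bowl and shake it side to side there until all four small dark stones have dropped into the bowl. Then set it, with the three big pale stones still in it, upright on the middle of its cedar board, letting go only once it stands there. Do not tip the sieve or touch the stones with the gripper, and leave the waste bowl and the other utensils where they are.

Things in the scene. Friction and masses are not known exactly. Their poses are not given: they have to be found in the camera images.
- sieve_grip (a point): Centre of the sieve's grip bar, where to pick the loose sieve up (0.26 kg empty, 0.53 kg with stones). Cherry bar along the sieve's x, 16 mm wide (y), 22 mm high, 104 mm clear between 8 mm end posts. This point is 98 mm above the sieve's underside, over its middle, 50 mm above the frame's rim. No stone in the sieve stands higher than 55 mm above the underside. z up
- sieve_rim (a point): Centre of the top of the sieve's open cherry frame, 48 mm above its underside: 120 mm (x) x 116 mm (y), walls 4 mm, no solid bottom. Axes as the grip bar's
- sieve_slats (a point): Middle of the sieve's bottom, 16 mm above its underside, level with two dished bamboo slats along x, 18 mm wide, centred at y = -21 and +21 mm. Between and beside them: three open slots 24 mm wide. Shaking along the sieve's y (across the bar) rolls small stones off the slats: strokes of about 36 mm in all, 0.15 to 0.2 s each, do it; 0.35 s is too slow. Axes as the grip bar's
- board: Fixed cedar board 170 x 170 x 12 mm on which the sieve stands at the start; origin at the centre of its underside, so its top is 12 mm above the origin; z up, x and y along its edges
- waste_bowl_rim (a point): Centre of the mouth of the bronze waste bowl (loose, 0.95 kg): round, 200 mm across the rim, 75 mm high, wall 4 mm, foot 90 mm across; this point is 75 mm above the surface it stands on. z up; yaw means nothing
- small0_center (a point): Centre of a small dark round stone, a ball 18 mm across, 10 g; at the start it lies on a slat in the sieve. It fits through the slots
- small1_center (a point): Centre of a small dark round stone, a ball 18 mm across, 10 g; at the start it lies on a slat in the sieve. It fits through the slots
- small2_center (a point): Centre of a small dark round stone, a ball 18 mm across, 10 g; at the start it lies on a slat in the sieve. It fits through the slots
- small3_center (a point): Centre of a small dark round stone, a ball 18 mm across, 10 g; at the start it lies on a slat in the sieve. It fits through the slots
- large0_center (a point): Centre of a big pale round stone, a ball 38 mm across, 75 g; at the start it lies in the sieve. It cannot pass the slots
- large1_center (a point): Centre of a big pale round stone, a ball 38 mm across, 75 g; at the start it lies in the sieve. It cannot pass the slots
- large2_center (a point): Centre of a big pale round stone, a ball 38 mm across, 75 g; at the start it lies in the sieve. It cannot pass the slots
- tea_bowl: Brown tea bowl with pale crackled rim, 116 mm across, 74 mm high, origin under its centre, z up; bystander, loose
- lid_rest: Bamboo lid rest, an upright tube 54 mm across, 52 mm high, origin under its centre, z up; bystander, loose
- incense_box: Red lacquered clamshell incense box, 70 mm across, 29 mm high, origin under its centre, z up; bystander, loose
- tea_caddy: Black lacquered tea caddy, 72 mm across, 71 mm high, origin under its centre, z up; bystander, loose

How it is judged:
By the outcome, as a careful person would: the job done as asked, in the order asked, and still so for the second after the job is handed in, with the robot touching nothing.
It also fails if it takes over 58 s, if anything falls off the work surface, if the arm or the gripper's body presses on something with over 40 N, if the wrist force passes 120 N, or if a joint passes its speed limit or range.

## Robot

A 6-joint arm with a two-finger parallel gripper is mounted at the origin on the work surface. World frame = base frame: x ahead of the robot, y to its left, z up, the work surface at z = 0. Lengths are in m, angles in rad, forces in N, time in s.
With the tool pointing down it reaches from about 0.35 to 0.975 m from the base axis. Payload 4.9 kg.
Tool frame: the origin (TCP) lies midway between the tips of the shut fingers; the grasp point (between the pads) lies 19 mm behind it; z points along the fingers, y is the direction in which the jaws open and shut (so a half turn about z gives the same grasp; the last joint's range is limited). The gripper opens to 85 mm and grips with 20 to 120 N. Pads are 22 mm wide; open, the fingers measure 114 mm over their backs; the gripper's body (76 mm by 85 mm) begins 54 mm behind the grasp point. The pads swing forward as they close: fully open they stand 13 mm farther back than shut.
Start: joints at [-1.339, 0.053, 1.613, -0, 1.476, -0.119], TCP at [0.215, -0.587, 0.231] pointing down, gripper open.
Joint ranges: [-3.01, 3.01], [-1.01, 2.22], [0.06, 2.58], [-1.02, 4.17], [0.09, 2.62], [-3.14, 3.14]. Speed limits (rad/s): [2.57, 2.57, 3.14, 3.14, 3.14, 3.14].

## Interface

Orientations are given as a unit quaternion [w, x, y, z].
In Python, from plant import state, grab_frame, camera_params, job_done, boxes_of gives the robot as it stands.
- The arm moves only by the tool step_arm, never from a script. Its argument "steps" is a list of rows, each a list of 4 numbers: the shift along the tool's x, y, z in mm, then the turn about the tool's z in degrees. A call has 1 to 8 rows; each row shifts and turns the pose as measured when the row begins, along the tool's axes as they then stand; what a row does not reach is not made up. A row lasts 1/10 s, in which the tool goes at most 50 mm and 8.59 degrees, less where a joint would pass 70% of its speed; a pose out of reach is approached as far as the arm can. A call is refused whole if a number of a shift passes 50 or a number of a turn 8.59, either way. A call with a gripper value outside its range is refused whole. "claw" is the opening in per cent of the stroke, from 0 (shut) to 100 (fully open), set as the call begins (left out, the last holds). The fingers move at their own pace and stop on an object; the grip force is fixed at half the most. Time passes only in rows, so rows that do not move let the fingers close. It gives the time, the measured TCP pose, the force and the opening at its end, in the units of the state.
- state(): the state, without advancing time (a new reading comes with each control period).
- grab_frame(name): name is "side" or "top" or "wrist"; returns (picture, depth): 384x512x3 uint8, red, green, blue; 384x512 float32, m along the optical axis (not along the pixel's ray), 0 where there is no reading.
- camera_params(name): a dict with "mtx" (3x3 intrinsics, pixels), "k1" (the pictures are not rectified: a ray, as slopes to the right and down, at radius r is drawn at 1 + k1 r^2 times it, then the intrinsics apply), "extrinsics" (4x4, takes a point from camera to world coordinates); the wrist camera has in their place "T_tool_cam" (4x4, takes a point from camera to tool coordinates, whose origin is the TCP and whose axes are the flange's). Camera axes: x right, y down, z forward; pixel columns grow to the right and rows downward; lengths in m; the calibration is good to about 2 mm. A picture is of the moment at which its call begins: read the wrist's pose just before it. camera_params takes no time and is no camera call.
- job_done(): hands the job in, once; it reports no verdict.
Trained networks look in the newest picture that a camera, given by its name, has taken for a name from the list of things; names that differ only in an ending like _2 or _b are one class to them, and where a whole thing is asked for, a point or a joint stands for the part that bears it (a point fixed in the world has none). Each returns a list of dicts, best first, with "p" (0 to 1); they miss things now and then, are a little off and sometimes report something else, mostly with a low value. They report only what shows in the picture. A call takes as long as a camera call.
- boxes_of(camera, label): "box" ([left, top, width, height] in pixels, round what is visible of it).
The state is a dict: "time": time; "joint_pos": joint angles; "joint_vel": joint speeds; "joint_efforts": joint torques, N m; "tool_pos": TCP position; "tool_rot": TCP orientation; "contact_force": force on the tool from outside, world axes, zero at the start; "ft_torque": the same for the moment, N m; "gripper_width": opening from 0.0 (shut) to 1.0 (fully open).
Only numpy, scipy, OpenCV 4.12 (cv2) and the standard library are available. Lean on these libraries where they do the work, as an engineer would, in place of code of your own. Each camera call takes 0.05 s, during which the arm holds its last target. There are 200 camera calls.

## Working session

There is one attempt and no reset: what is moved stays moved. The work goes in short steps, Python scripts to look and compute and a tool call to move; the robot and the scene stay as the last step left them, time stands still between calls to the robot, and variables do not carry over. Pictures are saved under pics/ and viewed, about 8 in all and at most 12, crops included, and the job is handed in when it is done.

Besides the shell and the picture viewer there is one more tool, called after "Call:" as name(argument=value, ...) on one line, values as JSON. step_arm: Moves the arm, as the interface text tells. Its arguments: {"type":"object","properties":{"steps":{"type":"array"},"claw":{"type":"number"}},"required":["steps"]}

```bash
mkdir -p pics; cat > h.py <<'E'
import numpy as np, cv2
from plant import *
from scipy.spatial.transform import Rotation as R
def cam(n):
    s=state(); im,d=grab_frame(n); c=camera_params(n); K=np.array(c["mtx"]); 
    if "extrinsics" in c: T=np.array(c["extrinsics"])
    else:
        q=s["tool_rot"]; A=np.eye(4); A[:3,:3]=R.from_quat([q[1],q[2],q[3],q[0]]).as_matrix(); A[:3,3]=s["tool_pos"]; T=A@np.array(c["T_tool_cam"])
    return im,d,K,c["k1"],T
def cloud(d,K,k1,T):
    v,u=np.mgrid[:d.shape[0],:d.shape[1]]
    x=(u-K[0,2])/K[0,0]; y=(v-K[1,2])/K[1,1]; X,Y=x.copy(),y.copy()
    for _ in range(5):
        f=1+k1*(X*X+Y*Y); X,Y=x/f,y/f
    P=np.stack([X*d,Y*d,d],-1)@T[:3,:3].T+T[:3,3]; P[d==0]=np.nan
    return P
def save(im,n): cv2.imwrite(f"pics/{n}.png",cv2.cvtColor(im,cv2.COLOR_RGB2BGR))
E
python3 - <<'E'
from h import *
s=state();print(s)
ims=[]
for n in("top","side"):
    im,d,K,k1,T=cam(n);ims.append(im);P=cloud(d,K,k1,T);np.savez(n,im=im,P=P)
    print(n,T[:3,3].round(2))
    for l in["sieve_grip","sieve_rim","board","waste_bowl_rim","tea_bowl","lid_rest","incense_box","tea_caddy","small0_center","large0_center"]:
        for b in boxes_of(n,l)[:4]:
            x,y,w,h=b["box"]; u,v=int(x+w/2),int(y+h/2)
            print(l,np.round(b["box"]),round(b["p"],2),P[min(v,383),min(u,511)].round(3))
save(cv2.resize(np.vstack(ims),(400*1,600)) if 0 else np.vstack(ims)[:, :],"a") if 0 else [save(ims[0],"top0"),save(ims[1],"side0")]
E
```

```text
{'time': 0.0, 'joint_pos': array([-1.33897710e+00,  5.33727297e-02,  1.61432872e+00,  9.22935639e-06,
        1.47598415e+00, -1.19001022e-01]), 'joint_vel': array([-0.00164486, -0.00068942,  0.00090303, -0.00169361,  0.00070707,
       -0.00161803]), 'joint_efforts': array([-8.44649130e-04, -3.93682659e+01, -3.70179677e+01, -1.46941870e-04,
        7.22139506e-03, -8.47683577e-07]), 'tool_pos': array([ 0.21464829, -0.58631027,  0.23003243]), 'tool_rot': array([-1.04506734e-03,  9.84654588e-01,  1.74511452e-01, -5.44131066e-05]), 'contact_force': array([-0.38361208,  0.63783912,  0.08411535]), 'ft_torque': array([-0.025643  , -0.016302  ,  0.05740347]), 'gripper_width': 1.0004209242780326}
top [ 0.51 -0.02  0.86]
sieve_grip [320. 213.  72.  74.] 0.57 [ 0.473 -0.206  0.013]
sieve_grip [202. 111.  33.  32.] 0.15 [0.737 0.088 0.03 ]
sieve_rim [318. 214.  73.  75.] 0.66 [ 0.471 -0.204  0.012]
board [304. 196.  94. 101.] 0.84 [ 0.482 -0.198  0.011]
waste_bowl_rim [ 90. 152.  98.  98.] 0.6 [0.577 0.262 0.006]
waste_bowl_rim [225. 215.  58.  55.] 0.28 [0.488 0.008 0.005]
tea_bowl [226. 218.
[... 192 characters left out ...]
0.486 0.008 0.007]
tea_caddy [285. 105.  39.  32.] 0.61 [ 0.736 -0.094  0.072]
small0_center [346. 222.   8.  10.] 0.41 [ 0.521 -0.19   0.046]
large0_center [343. 256.  16.  18.] 0.68 [ 0.446 -0.185  0.062]
side [0.37 0.7  0.68]
sieve_grip [302. 138.  60.  62.] 0.89 [ 0.472 -0.228  0.034]
sieve_rim [299. 139.  60.  58.] 0.95 [ 0.479 -0.222  0.039]
board [278. 170.  90.  43.] 0.8 [ 0.478 -0.141  0.023]
waste_bowl_rim [181. 240. 108.  93.] 0.72 [0.587 0.2   0.006]
tea_bowl [283. 193.  54.  50.] 0.96 [ 0.489 -0.033  0.017]
lid_rest [238. 197.  19.  29.] 0.62 [0.623 0.023 0.048]
incense_box [175. 222.  30.  20.] 0.59 [0.732 0.105 0.027]
tea_caddy [206. 162.  28.  30.] 0.71 [ 0.729 -0.068  0.059]
```

```bash
python3 - <<'E'
from h import *
z=np.load("top.npz");im=z["im"];P=z["P"]
save(cv2.resize(im[180:310,70:410],None,fx=2.3,fy=2.3,interpolation=3),"c1")
m=(abs(P[...,0]-.47)<.12)&(abs(P[...,1]+.205)<.12)
for lo,hi in((.095,.125),(.054,.064),(.008,.016)):
    q=P[m&(P[...,2]>lo)&(P[...,2]<hi)]
    if len(q)>5:
        r=cv2.minAreaRect(q[:,:2].astype(np.float32)*1000);print(lo,len(q),r,q[:,2].mean())
m=(abs(P[...,0]-.577)<.13)&(abs(P[...,1]-.262)<.13)
q=P[m&(P[...,2]>.066)];print("bowl",cv2.minEnclosingCircle(q[:,:2].astype(np.float32)*1000),len(q),q[:,2].max())
E
```

```text
0.095 731 ((478.1424560546875, -200.62246704101562), (16.579849243164062, 121.34818267822266), 74.85742950439453) 0.1194137029624941
0.054 964 ((478.1400451660156, -199.67929077148438), (118.15142059326172, 122.07978057861328), 75.23326110839844) 0.059847147033158694
0.008 3667 ((485.9053955078125, -198.55162048339844), (172.2461700439453, 171.7830047607422), 76.09619140625) 0.012844187044655607
bowl ((572.458251953125, 240.2763671875), 100.0219497680664) 1247 0.08069198859673476
```

View pics/c1.png

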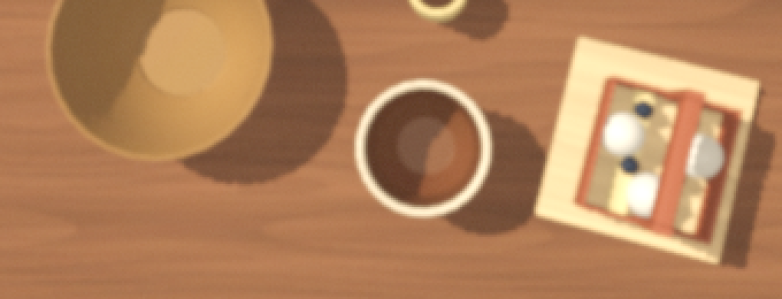

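View pics/side0.png

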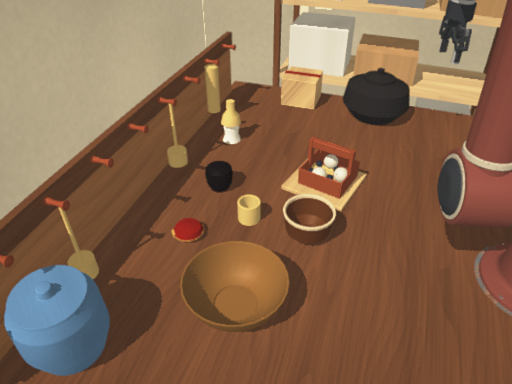

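The top crop shows the sieve on the board at right (crop px 655,155). Its bar runs at about -15° to world x, and two dark stones are visible. The bronze bowl is at left (160,50) with the tea bowl between them; the side view agrees. I'll approach now.

Call:
step_arm(steps=[[38,-27,0,0],[38,-27,0,0],[38,-27,0,0],[38,-27,0,0],[38,-27,0,0],[38,-27,0,0],[38,-27,0,0],[38,-27,0,0]], claw=100)

```text
time: 1.9
tool_pos: [0.4307, -0.2743, 0.2314]
tool_rot: [0.002, 0.986, 0.169, 0.001]
contact_force: [1.0, -0.4, 0.1]
gripper_width: 0.997
```

Call:
step_arm(steps=[[0,0,0,8],[0,0,0,8],[0,0,0,8],[0,0,0,8],[0,0,0,3],[0,0,0,0]])

```text
time: 2.5
tool_pos: [0.4347, -0.2671, 0.2324]
tool_rot: [0.001, 0.99, -0.141, 0.003]
contact_force: [-0.3, -0.6, 1.1]
gripper_width: 1.0
```

Call:
step_arm(steps=[[11,-38,0,-1],[11,-38,0,0],[0,0,0,0],[0,0,0,0]])

```text
time: 2.9
tool_pos: [0.4775, -0.199, 0.2328]
tool_rot: [0.002, 0.991, -0.131, 0.003]
contact_force: [-0.5, -0.1, -0.2]
gripper_width: 0.999
```

```bash
cat > w.py <<'E'
from h import *
import sys
def bar(zb=.121):
    im,d,K,k1,T=cam("wrist");P=cloud(d,K,k1,T);s=state()
    save(im,sys.argv[1]);np.savez("w",im=im,P=P)
    q=P[(P[...,2]>zb-.010)&(P[...,2]<zb+.010)&(abs(P[...,0]-.478)<.09)&(abs(P[...,1]+.2)<.09)]
    w=s["tool_rot"];A=R.from_quat([w[1],w[2],w[3],w[0]]).as_matrix()
    print("n",len(q),"ztop",np.median(q[:,2]),"tool",s["tool_pos"].round(4),"yaw",np.degrees(np.arctan2(A[1,0],A[0,0])),"tilt",A[:2,2])
    r=cv2.minAreaRect(q[:,:2].astype(np.float32)*1000);print(r)
    b=q[abs(q[:,2]-np.median(q[:,2]))<.004];c=np.array(r[0])/1000
    print("centre in tool mm",(A.T@(np.array([*c,.110])-s["tool_pos"]))*1000)
bar()
E
python3 w.py w1
```

```text
n 2833 ztop 0.1219637058496032 tool [ 0.4774 -0.1991  0.2328] yaw -15.126542158666446 tilt [ 0.00579702 -0.00387857]
((476.6413879394531, -201.6639404296875), (16.016687393188477, 120.55371856689453), 74.93873596191406)
centre in tool mm [ -0.90867999   2.39075871 122.79097785]
```

View pics/w1.png

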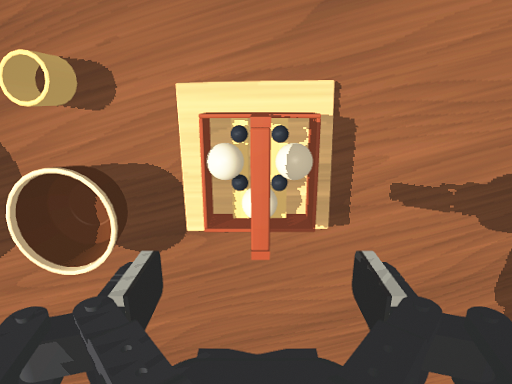

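The wrist view shows the bar centred between the fingers (bar at column 260, finger midpoint about 258). All four dark stones are at (240/280,133) and (240/280,182), and the three pale ones are present. I'll descend.

Call:
step_arm(steps=[[-0.5,2,30,0],[0,0,35,0],[0,0,30,0],[0,0,25,0],[0,0,12,0],[0,0,5,0],[0,0,2,0],[0,0,0,0]])

```text
time: 3.75
tool_pos: [0.4772, -0.2095, 0.0936]
tool_rot: [0.004, 0.991, -0.134, 0.007]
contact_force: [-0.7, 0.2, 0.6]
gripper_width: 1.002
```

```bash
python3 w.py w2
```

```text
n 11212 ztop 0.1219579128696215 tool [ 0.4775 -0.2096  0.0941] yaw -15.435360059947179 tilt [ 0.01309168 -0.01049586]
((482.3003845214844, -211.10446166992188), (88.99846649169922, 81.36900329589844), 35.60234832763672)
centre in tool mm [  5.30523695   0.22084067 -15.78281676]
```

Call:
step_arm(steps=[[-1,-4,0,0],[-1,-4,0,0],[0,0,0,0],[0,0,0,0]])

```text
time: 4.2
tool_pos: [0.4799, -0.2016, 0.0979]
tool_rot: [0.006, 0.991, -0.134, 0.01]
contact_force: [-0.5, -0.4, -0.3]
gripper_width: 0.998
```

```bash
cat > r.py <<'E'
from h import *
import sys
im,d,K,k1,T=cam("wrist");P=cloud(d,K,k1,T);s=state();save(im,sys.argv[1]);np.savez("w",im=im,P=P)
w=s["tool_rot"];A=R.from_quat([w[1],w[2],w[3],w[0]]).as_matrix();Q=(P-s["tool_pos"])@A
i=im.astype(int);m=(i[...,0]>1.6*i[...,1])&(i[...,0]>90)&(Q[...,2]<-18)&(Q[...,2]>-50)
q=Q[m]*1000
print("tool",s["tool_pos"].round(4),"yaw",np.degrees(np.arctan2(A[1,0],A[0,0])),"tilt",A[:2,2],len(q))
print("bar y pct",np.percentile(q[:,1],[1,50,99]),"x",np.percentile(q[:,0],[1,99]),"z",np.percentile(q[:,2],[2,50,98]))
q=q[q[:,2]<np.median(q[:,2])+2]
print("yaw off",np.degrees(np.polyfit(q[:,0],q[:,1],1)[0]))
E
python3 r.py w3
```

```text
tool [ 0.4799 -0.2016  0.0978] yaw -15.395947774523371 tilt [ 0.01873817 -0.01365587] 0Traceback (most recent call last):
  File "r.py", line 8, in <module>
    print("bar y pct",np.percentile(q[:,1],[1,50,99]),"x",np.percentile(q[:,0],[1,99]),"z",np.percentile(q[:,2],[2,50,98]))
                      ~~~~~~~~~~~~~^^^^^^^^^^^^^^^^^^
    return _quantile_unchecked(
        a, q, axis, out, overwrite_input, method, keepdims, weights)
    return _ureduce(a,
                    func=_quantile_ureduce_func,
    ...<5 lines>...
                    overwrite_input=overwrite_input,
                    method=method)
    r = func(a, **kwargs)
    result = _quantile(arr,
                       quantiles=q,
    ...<2 lines>...
                       out=out,
                       weights=wgt)
    slices_having_nans = np.isnan(arr[-1, ...])
                                  ~~~^^^^^^^^^
IndexError: index -1 is out of bounds for axis 0 with size 0
```

View pics/w3.png

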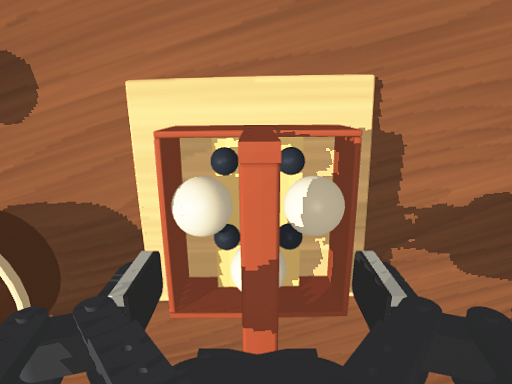

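```bash
cat > st.py <<'E'
from h import *
s=state();w=s["tool_rot"];A=R.from_quat([w[1],w[2],w[3],w[0]]).as_matrix()
print(s["time"],"q",s["joint_pos"].round(4),"p",s["tool_pos"].round(4),"yaw",np.degrees(np.arctan2(A[1,0],A[0,0])).round(2),"tilt",A[:2,2].round(4),"F",s["contact_force"].round(1),"g",s["gripper_width"])
E
python3 st.py
```

```text
4.25 q [-0.5396 -0.0906  1.9864 -0.0022  1.2228  1.3007] p [ 0.4799 -0.2016  0.0978] yaw -15.4 tilt [ 0.0187 -0.0137] F [-0.7 -0.  -0.3] g 0.9973884782792467
```

Call:
step_arm(steps=[[0,0,0,0],[0,0,0,0],[0,0,0,0],[0,0,0,0]])

```text
time: 4.65
tool_pos: [0.4799, -0.2016, 0.0979]
tool_rot: [0.006, 0.991, -0.134, 0.01]
contact_force: [0.5, -0.2, 0.1]
gripper_width: 0.999
```

```bash
python3 st.py; sed -i 's/&(i\[...,0\]>90)//; s/Q\[...,2\]<-18)&(Q\[...,2\]>-50)/P[...,2]>.112)\&(P[...,2]<.13)/' r.py; python3 r.py w4; python3 st.py
```

```text
4.65 q [-0.5396 -0.0907  1.9863 -0.0023  1.2228  1.3007] p [ 0.4799 -0.2016  0.0979] yaw -15.39 tilt [ 0.0187 -0.0137] F [ 0.5 -0.2  0.1] g 0.9989574126786461
tool [ 0.4799 -0.2016  0.0978] yaw -15.393064807095854 tilt [ 0.01867039 -0.01369432] 8153
bar y pct [-6.38341463  1.23452459  9.00219302] x [-34.83718605  57.24978541] z [-25.436461   -23.75597693 -21.66748625]
yaw off -0.4269114037674804
4.7 q [-0.5396 -0.0906  1.9863 -0.0023  1.2228  1.3007] p [ 0.4799 -0.2016  0.0978] yaw -15.39 tilt [ 0.0187 -0.0137] F [-0.4  0.  -1.2] g 0.9970687908615015
```

Call:
step_arm(steps=[[-2.5,1.3,5,0],[0,0,0,0],[0,0,0,0]])

```text
time: 5.0
tool_pos: [0.4768, -0.2023, 0.0921]
tool_rot: [0.005, 0.991, -0.134, 0.01]
contact_force: [-0.6, -0.1, 0.0]
gripper_width: 1.0
```

```bash
python3 st.py; python3 r.py w5
```

```text
5.0 q [-0.5439 -0.0892  1.9955 -0.0022  1.2126  1.2965] p [ 0.4768 -0.2023  0.0921] yaw -15.4 tilt [ 0.0183 -0.0135] F [-0.6 -0.1  0. ] g 1.0002790745030432
tool [ 0.4766 -0.2023  0.0919] yaw -15.39999608066122 tilt [ 0.01781746 -0.01330634] 8863
bar y pct [-7.80531333e+00 -5.08859050e-03  7.60983162e+00] x [-29.32348788  60.36216447] z [-31.21571148 -29.6341179  -27.62340424]
yaw off -0.4992016011332685
```

Centred. I'll close now.

Call:
step_arm(steps=[[0,0,0,0],[0,0,0,0],[0,0,0,0],[0,0,0,0],[0,0,0,0],[0,0,0,0],[0,0,0,0],[0,0,0,0]], claw=0)

```text
time: 5.85
tool_pos: [0.4769, -0.2021, 0.0922]
tool_rot: [0.005, 0.991, -0.134, 0.01]
contact_force: [-0.6, -0.4, 0.2]
gripper_width: 0.178
```

```bash
python3 st.py
```

```text
5.85 q [-5.4390e-01 -8.9300e-02  1.9954e+00 -1.3000e-03  1.2133e+00  1.2961e+00] p [ 0.4769 -0.2021  0.0922] yaw -15.39 tilt [ 0.0184 -0.0126] F [-0.6 -0.4  0.2] g 0.17837970868936523
```

Call:
step_arm(steps=[[0,0,-3,0],[0,0,-5,0],[0,0,-8,0],[0,0,-10,0],[0,0,-10,0],[0,0,-10,0],[0,0,-6,0],[0,0,-3,0]])

```text
time: 6.65
tool_pos: [0.4728, -0.1996, 0.1475]
tool_rot: [0.004, 0.991, -0.134, 0.006]
contact_force: [-0.1, 0.2, -5.2]
gripper_width: 0.172
```

```bash
python3 st.py; python3 r.py w6; python3 st.py
```

```text
6.65 q [-5.4360e-01 -1.6040e-01  1.9607e+00 -1.8000e-03  1.3276e+00  1.2964e+00] p [ 0.4728 -0.1996  0.1475] yaw -15.4 tilt [ 0.0108 -0.0086] F [-0.1  0.2 -5.2] g 0.17217142233887672
tool [ 0.4731 -0.1998  0.1481] yaw -15.396258635146284 tilt [ 0.01169082 -0.00914447] 4100
bar y pct [-57.80756084  -3.02183555  57.72172373] x [-35.44250051  58.94557554] z [30.29466586 32.6792503  36.01257917]
yaw off -1.2039987076301069
6.7 q [-5.4360e-01 -1.6070e-01  1.9600e+00 -1.8000e-03  1.3275e+00  1.2964e+00] p [ 0.4731 -0.1998  0.1481] yaw -15.4 tilt [ 0.0117 -0.0091] F [ 1.1 -0.1 -4.4] g 0.17362935062270882
```

View pics/w6.png

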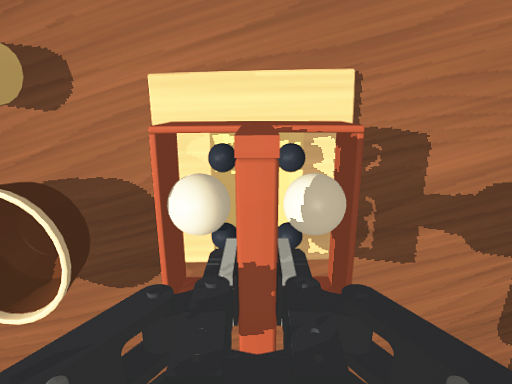

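The sieve is lifted (-5 N), level, and all four dark stones are still aboard: (222,157), (291,157), (225,235), (290,235). Next is a gentle carry.

Call:
step_arm(steps=[[0,-2,-5,0],[0,-4,-8,0],[0,-6,-8,0],[0,-8,-8,0],[-1,-10,-7,0],[-1,-12,-4,0],[-1,-13,-2,0],[-1,-14,0,0]])

```text
time: 7.5
tool_pos: [0.4879, -0.1264, 0.1933]
tool_rot: [0.003, 0.991, -0.135, 0.006]
contact_force: [0.2, -0.2, -5.4]
gripper_width: 0.173
```

```bash
python3 st.py
```

```text
7.5 q [-0.3999 -0.2259  1.9383 -0.0026  1.4154  1.4416] p [ 0.4879 -0.1264  0.1933] yaw -15.48 tilt [ 0.0117 -0.0078] F [ 0.2 -0.2 -5.4] g 0.17271976610092435
```

Call:
step_arm(steps=[[-1,-15,0,0],[-1,-15,0,0],[-1,-15,0,0],[-1,-15,0,0],[-1,-15,0,0],[-1,-15,0,0],[-1,-15,0,0],[-1,-15,0,0]])

```text
time: 8.3
tool_pos: [0.5112, 0.0053, 0.1913]
tool_rot: [0.002, 0.991, -0.132, 0.005]
contact_force: [-0.3, -0.7, -6.7]
gripper_width: 0.179
```

Call:
step_arm(steps=[[-1,-15,0,0],[-1,-15,0,0],[-1,-15,0,0],[-1,-15,0,0],[-1,-15,0,0],[-1,-15,0,0],[-1,-15,0,0],[-1,-15,0,0]])

```text
time: 9.1
tool_pos: [0.5313, 0.1373, 0.1886]
tool_rot: [0.001, 0.992, -0.129, 0.002]
contact_force: [0.8, -0.4, -5.0]
gripper_width: 0.179
```

```bash
python3 st.py
```

```text
9.1 q [ 0.1191 -0.101   1.8359 -0.0037  1.4039  1.9494] p [0.5313 0.1373 0.1886] yaw -14.83 tilt [ 0.0031 -0.0033] F [ 0.8 -0.4 -5. ] g 0.1787855813541372
```

Call:
step_arm(steps=[[1,-15,0,0],[2,-15,0,0],[2,-14,0,0],[2,-13,0,0],[2,-11,0,0],[2,-9,0,0],[1,-7,2,0],[1,-5,2,0]])

```text
time: 9.9
tool_pos: [0.5693, 0.2293, 0.1836]
tool_rot: [0.002, 0.992, -0.128, 0.001]
contact_force: [0.7, -0.6, -6.0]
gripper_width: 0.177
```

```bash
python3 st.py
```

```text
9.9 q [ 0.2635  0.0588  1.6872 -0.0042  1.3941  2.0918] p [0.5693 0.2293 0.1836] yaw -14.71 tilt [ 0.0025 -0.0036] F [ 0.7 -0.6 -6. ] g 0.1771376167783243
```

Call:
step_arm(steps=[[0,-4,3,0],[0,-4,3,0],[0,-2,2,0],[0,0,0,0],[0,0,0,0]])

```text
time: 10.4
tool_pos: [0.5716, 0.239, 0.1736]
tool_rot: [0.002, 0.992, -0.128, 0.0]
contact_force: [0.3, -1.0, -5.7]
gripper_width: 0.182
```

```bash
cat > look.py <<'E'
from h import *
import sys
im,d,K,k1,T=cam("side");P=cloud(d,K,k1,T)
im2,d2,K2,k12,T2=cam("wrist");P2=cloud(d2,K2,k12,T2)
imt,*_=cam("top")
def up(a): return cv2.resize(a,(400,300),interpolation=3)
save(np.vstack([np.hstack([up(im2),up(im[90:340,130:390])]),np.hstack([up(imt[130:280,60:260]),up(imt[180:330,230:430])])]),sys.argv[1])
for n,Q in(("wrist",P2),("side",P),("top",None)):
    for l in("small0_center","large0_center","waste_bowl_rim"):
        for b in boxes_of(n,l)[:6]: 
            x,y,w,h=b["box"];print(n,l,np.round(b["box"]),round(b["p"],2), Q[int(y+h/2),int(x+w/2)].round(3) if Q is not None else "")
E
python3 st.py; python3 look.py l1
```

```text
10.4 q [ 0.2782  0.0822  1.6799 -0.0049  1.3806  2.1074] p [0.5716 0.239  0.1736] yaw -14.76 tilt [ 0.0002 -0.0049] F [ 0.3 -1.  -5.7] g 0.18172223387724684
wrist small0_center [210. 140.  23.  29.] 0.72 [0.616 0.248 0.127]
wrist large0_center [171. 176.  56.  59.] 0.64 [0.595 0.266 0.146]
wrist waste_bowl_rim [132.  61. 257. 220.] 0.75 [0.618 0.225 0.203]
side small0_center [204. 257.   7.   8.] 0.59 [0.615 0.254 0.126]
side large0_center [240. 266.  15.  14.] 0.81 [0.537 0.263 0.136]
side waste_bowl_rim [181. 257. 110.  75.] 0.64 [0.543 0.306 0.128]
top large0_center [115. 206.  22.  14.] 0.51 
top waste_bowl_rim [ 98. 150.  90. 100.] 0.98
```

View pics/l1.png

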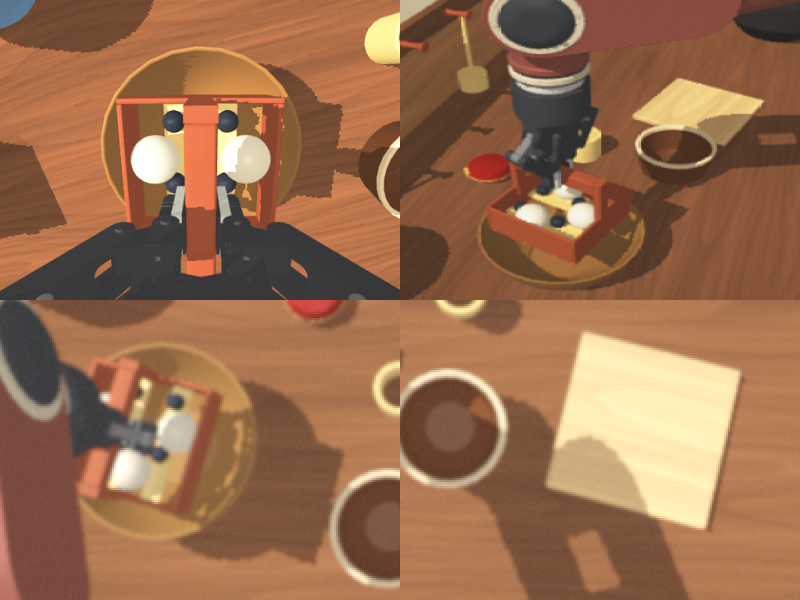

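The composite shows the sieve centred over the bronze bowl (wrist view: frame 120–285, bowl 102–300) with the board empty. Small stones are still on the slats. I'll start the shake.

Call:
step_arm(steps=[[0,-18,0,0],[0,18,0,0],[0,18,0,0],[0,-18,0,0],[0,-18,0,0],[0,18,0,0],[0,18,0,0],[0,-18,0,0]])

```text
time: 11.8
tool_pos: [0.5719, 0.2387, 0.1739]
tool_rot: [0.002, 0.992, -0.129, 0.001]
contact_force: [1.0, -0.1, -6.1]
gripper_width: 0.176
```

```bash
python3 st.py; python3 look.py l2
```

```text
11.8 q [ 0.2777  0.0819  1.6796 -0.005   1.3805  2.1074] p [0.5719 0.2387 0.1739] yaw -14.78 tilt [ 0.0009 -0.0049] F [ 1.  -0.1 -6.1] g 0.17568074031431682
wrist small0_center [209. 225.  26.  26.] 0.47 [0.567 0.267 0.129]
wrist waste_bowl_rim [138.  61. 255. 218.] 0.61 [0.618 0.228 0.204]
side large0_center [235. 260.  20.  20.] 0.82 [0.543 0.26  0.138]
side large0_center [174. 220.  29.  20.] 0.31 [0.734 0.105 0.029]
side waste_bowl_rim [181. 247. 111.  85.] 0.93 [0.539 0.305 0.142]
top small0_center [144. 208.   3.   9.] 0.5 
top small0_center [ 96. 161.  71.  76.] 0.46 
top large0_center [117. 206.  18.  17.] 0.81 
top waste_bowl_rim [ 96. 150.  91. 102.] 0.76
```

View pics/l2.png

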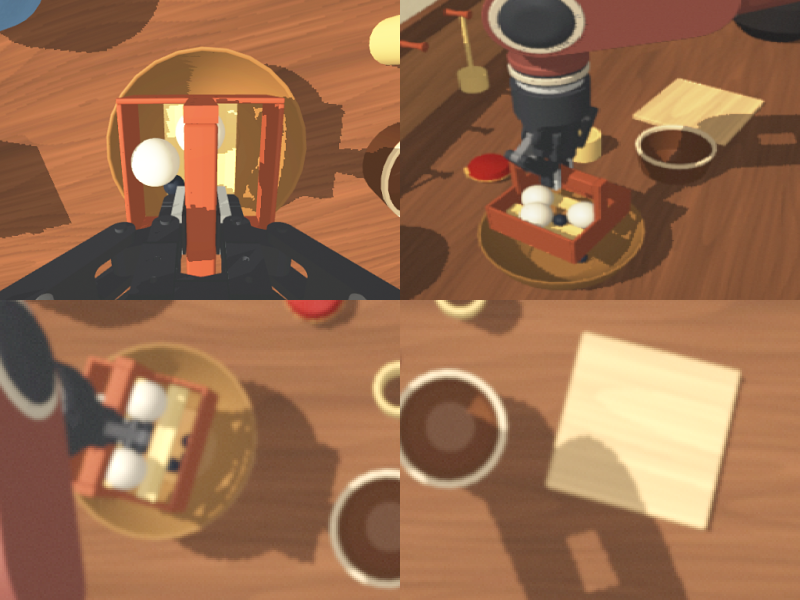

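One dark stone is left on a slat (wrist panel 175,185; side panel 560,218). The others have dropped into the bowl, and the pose hasn't drifted, so I'll shake again.

Call:
step_arm(steps=[[0,-18,0,0],[0,18,0,0],[0,18,0,0],[0,-18,0,0],[0,-18,0,0],[0,18,0,0],[0,18,0,0],[0,-18,0,0]])

```text
time: 13.2
tool_pos: [0.5726, 0.2413, 0.1743]
tool_rot: [0.001, 0.992, -0.127, 0.001]
contact_force: [0.7, -0.5, -7.5]
gripper_width: 0.179
```

```bash
python3 st.py; python3 look.py l3
```

```text
13.2 q [ 0.2802  0.0837  1.6771 -0.0027  1.379   2.1072] p [0.5726 0.2413 0.1743] yaw -14.65 tilt [ 0.0025 -0.002 ] F [ 0.7 -0.5 -7.5] g 0.17889855853015338
wrist small0_center [226. 144.  63.  46.] 0.51 [0.621 0.233 0.204]
wrist waste_bowl_rim [142.  61. 255. 216.] 0.63 [0.619 0.229 0.204]
side large0_center [236. 263.  20.  19.] 0.51 [0.539 0.263 0.136]
top small0_center [144. 208.   4.   8.] 0.37 
top small0_center [286. 107.  35.  30.] 0.16 
top large0_center [112. 206.  20.  20.] 0.55 
top waste_bowl_rim [ 95. 149.  93. 100.] 0.88
```

View pics/l3.png

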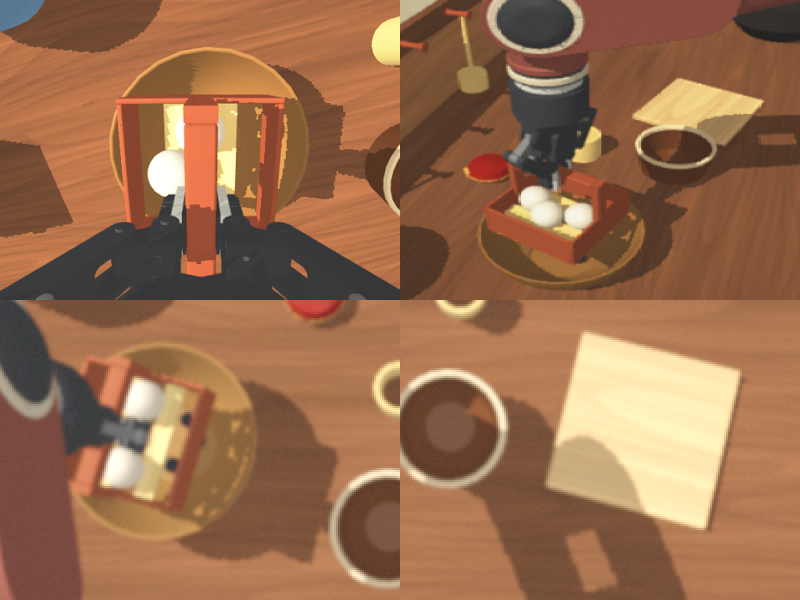

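Call:
step_arm(steps=[[0,-18,0,0],[0,18,0,0],[0,18,0,0],[0,-18,0,0],[0,-18,0,0],[0,18,0,0],[0,18,0,0],[0,-18,0,0]])

```text
time: 14.6
tool_pos: [0.5732, 0.2436, 0.1745]
tool_rot: [-0.0, 0.992, -0.126, 0.002]
contact_force: [-0.2, -0.9, -5.5]
gripper_width: 0.171
```

Call:
step_arm(steps=[[0,0,-5,0],[0,0,-10,0],[0,0,-15,0],[0,0,-18,0],[0,0,-18,0],[0,0,-15,0],[0,0,-10,0],[0,0,-4,0]])

```text
time: 15.4
tool_pos: [0.5732, 0.2433, 0.2796]
tool_rot: [-0.002, 0.992, -0.127, 0.004]
contact_force: [0.6, 1.0, -4.9]
gripper_width: 0.174
```

```bash
python3 st.py; sed -i 's/im\[90:340,130:390\]/im[130:340,150:390]/' look.py;  python3 look.py l4
```

```text
15.4 q [2.8190e-01 1.8200e-02 1.5683e+00 1.0000e-04 1.5472e+00 2.1065e+00] p [0.5732 0.2433 0.2796] yaw -14.54 tilt [0.0076 0.0023] F [ 0.6  1.  -4.9] g 0.1738302237425174
wrist small0_center [418.  34.  72.  53.] 0.65 [ 0.631 -0.023  0.001]
wrist waste_bowl_rim [180.  75. 163. 168.] 0.84 [0.623 0.229 0.309]
wrist waste_bowl_rim [144. 121. 222. 234.] 0.3 [0.595 0.239 0.309]
side large0_center [231. 218.  21.  21.] 0.79 [0.544 0.267 0.239]
side waste_bowl_rim [180. 247. 114.  84.] 0.76 [0.577 0.218 0.022]
side waste_bowl_rim [239. 303.   9.   8.] 0.74 [0.552 0.25  0.019]
top large0_center [ 86. 199.  23.  21.] 0.85 
top waste_bowl_rim [ 96. 149.  95. 101.] 0.72 
top waste_bowl_rim [ 56. 146.  96.  93.] 0.61
```

View pics/l4.png

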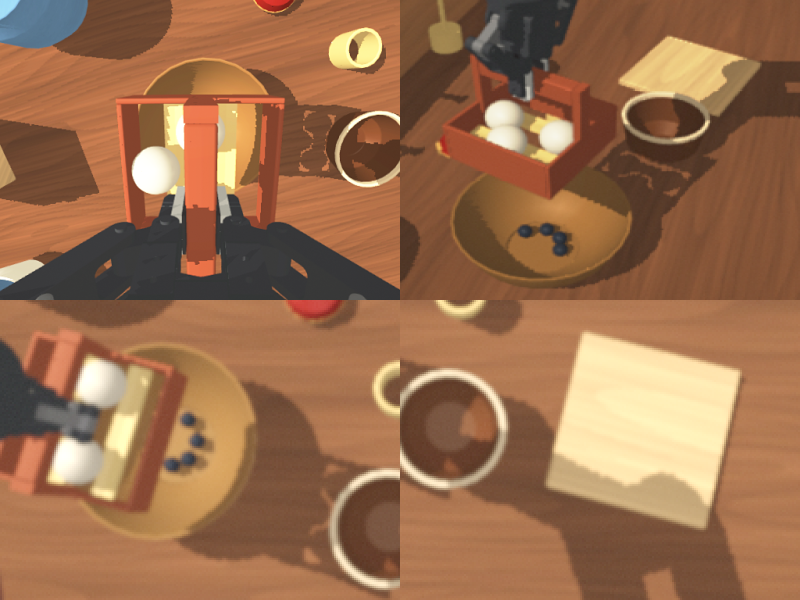

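All four dark stones are in the bowl (side panel 525–560,230–250; top panel 172–198,420–465), and the three pale ones remain in the sieve. I'll carry it back.

Call:
step_arm(steps=[[0,5,0,0],[1,10,0,0],[1,15,0,0],[1,20,0,0],[1,20,0,0],[1,20,0,0],[1,20,0,0],[1,20,0,0]])

```text
time: 16.8
tool_pos: [0.544, 0.1062, 0.2765]
tool_rot: [0.0, 0.992, -0.126, 0.002]
contact_force: [-0.6, -0.2, -5.4]
gripper_width: 0.18
```

Call:
step_arm(steps=[[1,20,0,0],[1,20,0,0],[1,20,0,0],[1,20,0,0],[1,20,0,0],[1,20,0,0],[1,20,0,0],[1,18,0,0]])

```text
time: 17.6
tool_pos: [0.5049, -0.064, 0.2784]
tool_rot: [0.003, 0.992, -0.13, 0.004]
contact_force: [0.5, -0.2, -6.3]
gripper_width: 0.181
```

```bash
cat > b.py <<'E'
from h import *
im,d,K,k1,T=cam("top");P=cloud(d,K,k1,T)
m=(abs(P[...,0]-.486)<.12)&(abs(P[...,1]+.2)<.12)&(P[...,2]>.006)&(P[...,2]<.018)
print(m.sum(),cv2.minAreaRect(P[m][:,:2].astype(np.float32)*1000))
E
python3 st.py; python3 b.py; python3 st.py
```

```text
17.6 q [-0.27   -0.2589  1.8241 -0.0042  1.568   1.5609] p [ 0.5049 -0.064   0.2784] yaw -14.9 tilt [ 0.007  -0.0064] F [ 0.5 -0.2 -6.3] g 0.180710499150315
0 ((0.0, 0.0), (0.0, 0.0), 0.0)
17.65 q [-0.2734 -0.2591  1.8241 -0.0077  1.568   1.5599] p [ 0.5043 -0.0666  0.2785] yaw -15.04 tilt [ 0.0062 -0.0097] F [-0.6 -2.  -5.2] g 0.1765947031793412
```

Call:
step_arm(steps=[[2,20,0,0],[2,20,0,0],[2,20,0,0],[2,18,0,0],[2,15,0,0],[2,10,0,0],[2,7,0,0],[1,4,0,0]])

```text
time: 18.45
tool_pos: [0.4825, -0.1904, 0.281]
tool_rot: [0.006, 0.991, -0.134, 0.005]
contact_force: [-0.5, -0.0, -5.3]
gripper_width: 0.177
```

Call:
step_arm(steps=[[0,5,10,0],[0,3,15,0],[0,0,20,0],[0,0,20,0],[0,0,15,0],[0,0,8,0],[0,0,4,0],[0,0,0,0]])

```text
time: 19.25
tool_pos: [0.4797, -0.1976, 0.1792]
tool_rot: [0.004, 0.991, -0.133, 0.003]
contact_force: [0.0, -0.1, -5.1]
gripper_width: 0.173
```

```bash
python3 st.py; python3 b.py; cat > wb.py <<'E'
from h import *
im,d,K,k1,T=cam("wrist");P=cloud(d,K,k1,T);s=state()
m=(abs(P[...,0]-.49)<.13)&(abs(P[...,1]+.2)<.13)&(P[...,2]>.007)&(P[...,2]<.018)
q=P[m];print(len(q),cv2.minAreaRect(q[:,:2].astype(np.float32)*1000))
i=im.astype(int);m=(i[...,0]>1.6*i[...,1])&(abs(P[...,2]-(s["tool_pos"][2]-.080+.048))<.006)&(abs(P[...,0]-.49)<.1)&(abs(P[...,1]+.2)<.1)
q=P[m];print("rim",len(q),cv2.minAreaRect(q[:,:2].astype(np.float32)*1000))
# rim plane fit
A=np.c_[q[:,0]-.48,q[:,1]+.2,np.ones(len(q))];print("slope,z",np.linalg.lstsq(A,q[:,2],rcond=None)[0].round(4))
save(im,"wb")
E
python3 wb.py
```

```text
19.25 q [-0.5311 -0.1718  1.9159 -0.0058  1.389   1.3074] p [ 0.4797 -0.1976  0.1792] yaw -15.28 tilt [ 0.0044 -0.0092] F [ 0.  -0.1 -5.1] g 0.17289892674954135
2543 ((490.6751403808594, -191.0810546875), (155.01138305664062, 177.96713256835938), 75.75875854492188)
13053 ((484.59423828125, -200.8788604736328), (170.7699737548828, 170.37954711914062), 75.92758178710938)
rim 4359 ((488.4990539550781, -200.52613830566406), (116.64868927001953, 101.59352111816406), 74.685302734375)
slope,z [-0.0021 -0.0015  0.1475]
```

Call:
step_arm(steps=[[3,1,0,-1],[2.5,0,8,0],[0,0,15,0],[0,0,20,0],[0,0,15,0],[0,0,8,0],[0,0,4,0],[0,0,0,0]])

```text
time: 20.15
tool_pos: [0.4885, -0.2026, 0.1081]
tool_rot: [0.006, 0.992, -0.124, 0.006]
contact_force: [-0.4, -1.0, -4.5]
gripper_width: 0.176
```

```bash
python3 st.py; python3 wb.py
```

```text
20.15 q [-0.5309 -0.078   1.9557 -0.006   1.2473  1.2894] p [ 0.4885 -0.2026  0.1081] yaw -14.19 tilt [ 0.0114 -0.0132] F [-0.4 -1.  -4.5] g 0.17637534111602027
16645 ((492.1282043457031, -202.6103515625), (170.9195098876953, 154.99923706054688), 75.78681945800781)
rim 4286 ((497.5090026855469, -205.23046875), (116.01514434814453, 101.57194519042969), 75.65230560302734)
slope,z [ 0.0038 -0.0046  0.0757]
```

Call:
step_arm(steps=[[-2.5,-1,0,0],[-2,0,4,0],[0,0,4,0],[0,0,3,0],[0,0,2,0],[0,0,0,0]])

```text
time: 20.8
tool_pos: [0.4862, -0.2017, 0.0974]
tool_rot: [0.007, 0.992, -0.123, 0.009]
contact_force: [-0.6, 0.4, -5.7]
gripper_width: 0.172
```

```bash
python3 st.py; python3 wb.py
```

```text
20.8 q [-0.5316 -0.0751  1.9726 -0.006   1.2214  1.2888] p [ 0.4862 -0.2017  0.0974] yaw -14.18 tilt [ 0.0168 -0.0164] F [-0.6  0.4 -5.7] g 0.17190965355144766
19303 ((493.5836181640625, -203.0620574951172), (170.58128356933594, 151.11659240722656), 75.76713562011719)
rim 4368 ((495.3889465332031, -204.53126525878906), (115.87408447265625, 100.90975952148438), 75.88668823242188)
slope,z [ 0.0093 -0.0077  0.0649]
```

Call:
step_arm(steps=[[-1.5,-1,2,0],[0,0,2,0],[0,0,1,0],[0,0,0,0]])

```text
time: 21.25
tool_pos: [0.4854, -0.2006, 0.0926]
tool_rot: [0.007, 0.992, -0.123, 0.01]
contact_force: [0.4, 0.8, -3.7]
gripper_width: 0.174
```

```bash
python3 st.py
```

```text
21.25 q [-0.5305 -0.0725  1.9788 -0.0062  1.2112  1.2899] p [ 0.4854 -0.2006  0.0926] yaw -14.18 tilt [ 0.0178 -0.0171] F [ 0.4  0.8 -3.7] g 0.17420933018737367
```

Partial contact. I'll ease down a little more.

Call:
step_arm(steps=[[0,0,1,0],[0,0,0.7,0],[0,0,0,0]])

```text
time: 21.55
tool_pos: [0.4857, -0.2009, 0.0926]
tool_rot: [0.007, 0.992, -0.123, 0.01]
contact_force: [0.5, 0.3, -4.2]
gripper_width: 0.174
```

```bash
python3 st.py
```

```text
21.55 q [-0.5307 -0.0714  1.9779 -0.0062  1.2111  1.2894] p [ 0.4857 -0.2009  0.0926] yaw -14.16 tilt [ 0.0178 -0.0172] F [ 0.5  0.3 -4.2] g 0.1739680787037837
```

Call:
step_arm(steps=[[0,0,2,0],[0,0,1.5,0],[0,0,0,0]])

```text
time: 21.85
tool_pos: [0.4865, -0.2017, 0.0926]
tool_rot: [0.008, 0.992, -0.123, 0.01]
contact_force: [-0.6, 0.8, -4.5]
gripper_width: 0.176
```

```bash
python3 st.py; python3 wb.py
```

```text
21.85 q [-0.531  -0.0694  1.976  -0.0066  1.2103  1.2889] p [ 0.4865 -0.2017  0.0926] yaw -14.14 tilt [ 0.0181 -0.0178] F [-0.6  0.8 -4.5] g 0.1759996356278244
20627 ((494.7091369628906, -203.44058227539062), (170.61456298828125, 148.88636779785156), 75.87356567382812)
rim 4403 ((495.55908203125, -204.5155487060547), (115.93074035644531, 101.1473159790039), 76.00502014160156)
slope,z [ 0.0104 -0.0063  0.06  ]
```

Call:
step_arm(steps=[[-1,0,4,0],[-1,0,4,0]])

```text
time: 22.1
tool_pos: [0.4864, -0.2026, 0.0922]
tool_rot: [0.008, 0.992, -0.123, 0.011]
contact_force: [-12.5, 8.6, 23.6]
gripper_width: 0.178
```

```bash
python3 st.py; python3 wb.py; python3 st.py
```

```text
22.1 q [-0.5323 -0.0689  1.9764 -0.0071  1.2081  1.2883] p [ 0.4864 -0.2026  0.0922] yaw -14.16 tilt [ 0.019  -0.0189] F [-12.5   8.6  23.6] g 0.17753751023147993
20854 ((495.359130859375, -203.67129516601562), (170.2803192138672, 148.3452911376953), 75.94669342041016)
rim 4377 ((494.06396484375, -204.4468994140625), (115.91006469726562, 104.27622985839844), 75.96098327636719)
slope,z [ 0.0115 -0.0022  0.0596]
22.15 q [-0.5323 -0.069   1.9765 -0.0071  1.208   1.2883] p [ 0.4864 -0.2025  0.0922] yaw -14.16 tilt [ 0.0191 -0.019 ] F [-10.7   6.1  20. ] g 0.17828392618546837
```

It is standing firmly on the board (20 N upward). I'll relax and then release in two stages.

Call:
step_arm(steps=[[0,0,0,0],[0,0,0,0]])

```text
time: 22.35
tool_pos: [0.4874, -0.2029, 0.093]
tool_rot: [0.009, 0.992, -0.123, 0.012]
contact_force: [0.2, -0.5, -4.2]
gripper_width: 0.171
```

```bash
python3 st.py
```

```text
22.35 q [-0.532  -0.0699  1.9758 -0.007   1.2063  1.2886] p [ 0.4874 -0.2029  0.093 ] yaw -14.17 tilt [ 0.0221 -0.0206] F [ 0.2 -0.5 -4.2] g 0.17119934703951067
```

Call:
step_arm(steps=[[0,0,0,0],[0,0,0,0],[0,0,0,0],[0,0,0,0]], claw=50)

```text
time: 22.75
tool_pos: [0.4889, -0.204, 0.0936]
tool_rot: [0.01, 0.992, -0.123, 0.014]
contact_force: [-0.7, 0.4, -0.3]
gripper_width: 0.5
```

```bash
python3 st.py; python3 r.py w9; python3 wb.py
```

```text
22.75 q [-0.5321 -0.0692  1.9742 -0.0075  1.2027  1.2889] p [ 0.4889 -0.204   0.0936] yaw -14.18 tilt [ 0.0256 -0.0232] F [-0.7  0.4 -0.3] g 0.5000649314474463
tool [ 0.4889 -0.204   0.0936] yaw -14.176769462414724 tilt [ 0.02564265 -0.02313896] 8620
bar y pct [-7.03216353  0.74704124  8.28984949] x [-30.65894926  59.14149262] z [-29.77166194 -27.81850718 -25.52680165]
yaw off -0.3052256480342601
18460 ((493.5169372558594, -203.29449462890625), (170.46971130371094, 151.16323852539062), 75.88758087158203)
rim 4567 ((487.3016357421875, -203.79568481445312), (116.05409240722656, 120.66275024414062), 75.9930648803711)
slope,z [ 0.0085 -0.0019  0.0601]
```

Call:
step_arm(steps=[[0,0,0,0],[0,0,0,0],[0,0,0,0],[0,0,-5,0],[0,0,-15,0],[0,0,-25,0],[0,0,-30,0],[0,0,-30,0]], claw=100)

```text
time: 23.65
tool_pos: [0.4833, -0.1999, 0.1997]
tool_rot: [0.008, 0.992, -0.124, 0.01]
contact_force: [0.1, -0.6, 0.7]
gripper_width: 0.999
```

Call:
step_arm(steps=[[-25,0,-30,0],[-25,0,-30,0],[-25,0,-20,0],[-25,0,0,0],[0,0,0,0],[0,0,0,0]])

```text
time: 24.25
tool_pos: [0.3842, -0.1743, 0.2968]
tool_rot: [0.013, 0.992, -0.123, 0.02]
contact_force: [0.9, -0.1, -0.2]
gripper_width: 0.994
```

```bash
python3 st.py; python3 look.py l5; python3 - <<'E'
from h import *
im,d,K,k1,T=cam("top");P=cloud(d,K,k1,T)
m=(abs(P[...,0]-.48)<.12)&(abs(P[...,1]+.205)<.12)
for lo,hi in((.112,.13),(.054,.064),(.008,.016)):
    q=P[m&(P[...,2]>lo)&(P[...,2]<hi)]
    if len(q)>5: print(lo,cv2.minAreaRect(q[:,:2].astype(np.float32)*1000),q[:,2].mean())
m=(abs(P[...,0]-.577)<.13)&(abs(P[...,1]-.262)<.13)&(P[...,2]>.066)
q=P[m];print("bowl",cv2.minEnclosingCircle(q[:,:2].astype(np.float32)*1000))
for l in("tea_bowl","lid_rest","incense_box","tea_caddy"):
    b=boxes_of("top",l)[:1];print(l,b and np.round(b[0]["box"]))
E
```

```text
24.25 q [-0.5992 -0.5276  1.9921 -0.0051  1.6283  1.2182] p [ 0.3842 -0.1743  0.2968] yaw -14.13 tilt [ 0.0373 -0.0317] F [ 0.9 -0.1 -0.2] g 0.9944643458773084
wrist large0_center [241.  93.  29.  26.] 0.8 [ 0.456 -0.195  0.122]
wrist large0_center [203.   4. 105. 130.] 0.39 [ 0.488 -0.203  0.122]
side small0_center [243. 303.   5.   6.] 0.51 [0.548 0.249 0.019]
side large0_center [325. 170.  16.  12.] 0.67 [ 0.461 -0.177  0.045]
side waste_bowl_rim [180. 240. 109.  94.] 0.59 [0.582 0.216 0.023]
top large0_center [304. 197.  91.  99.] 0.7 
top large0_center [342. 248.  16.  19.] 0.5 
top waste_bowl_rim [ 90. 150. 100. 100.] 0.58 
0.112 ((488.75238037109375, -202.3802947998047), (16.890003204345703, 121.32929229736328), 76.3944091796875) 0.12121367041747054
0.054 ((489.1694030761719, -201.65390014648438), (118.25669860839844, 121.77067565917969), 76.09537506103516) 0.05951106156891168
0.008 ((485.9553527832031, -198.5745391845703), (172.28338623046875, 171.5776824951172), 76.0348129272461) 0.012807842040109303
bowl ((572.5349731445312, 240.76995849609375), 100.17435455322266)
tea_bowl [224. 217.  59.  56.]
lid_rest [243. 164.  29.  23.]
incense_box [202. 109.  30.  34.]
tea_caddy [286. 105.  37.  34.]
```

View pics/l5.png

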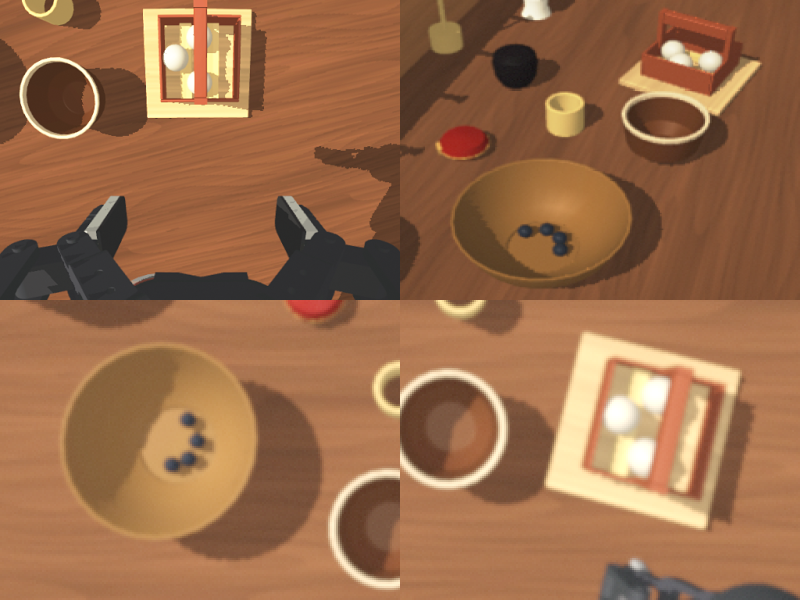

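The sieve stands upright on the board, about 4 mm from its centre, with three pale stones in it. The four dark stones are in the unmoved bowl and the bystanders haven't moved, so I'll hand it in.

```bash
python3 -c "from plant import *;print(job_done())"
```

```text
the job is handed in; nothing more can be done
None
```

The job is done and handed in at about 24 s of the 58 s allowed. I lifted the sieve by its bar, carried it level over the bronze bowl and shook it across the bar in three bursts. I then set it on the cedar board and let go only after a firm contact reading of about 20 N.

- **Stones:** the final pictures show all four dark stones in the waste bowl and the three pale ones in the sieve.
- **Sieve:** it stands upright, with the bar top at 0.121 m as expected. It is about 4 mm off the board's centre by the top camera.
- **Other things:** the waste bowl's rim centre shifted less than 1 mm, within measuring error. By detection boxes the bystanders are where they were, to a few pixels.
- **Problems:** moves built up a small tool tilt of 1–2°, which the interface could not correct. The sieve itself measured within about 0.7° of level in the air. After I relaxed the press, the wrist still carried about 4 N of its weight until the fingers opened, so one edge may have settled by up to about 1 mm.

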